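# Hold a bracket against the sprung stop of a checking fixture

### The arm

A 6-joint arm with a two-finger parallel gripper is mounted at the origin on the work surface. World frame = base frame: x ahead of the robot, y to its left, z up, the work surface at z = 0. Lengths are in m, angles in rad, forces in N, time in s.
With the tool pointing down it reaches from about 0.25 to 0.725 m from the base axis. Payload 4 kg.
Tool frame: the origin (TCP) lies on the centre line of the jaws, within the pads' length; the fingertips stand 11 mm ahead of it and the grasp point (between the pads) lies 8 mm behind it; z points along the fingers, x is the direction in which the jaws open and shut, and the axes are right-handed (so a half turn about z gives the same grasp; the last joint's range is limited). The gripper opens to 85 mm and grips with 20 to 120 N. Pads are 22 mm wide; open, the fingers measure 114 mm over their backs; the gripper's body (76 mm by 85 mm) begins 54 mm behind the grasp point. The pads swing forward as they close: fully open they stand 13 mm farther back than shut.
Start: joints at [-1.173, 0.241, 0.005, 1.335, 0, 1.571], TCP at [0.194, -0.461, 0.218] pointing down, gripper open.
Joint ranges: [-2.72, 2.72], [-1.05, 1.87], [-1.09, 1.28], [-1.99, 2.15], [-1.42, 1.44], [-3.14, 3.14]. Speed limits (rad/s): [2.79, 2.79, 3.14, 3.14, 3.14, 3.14].

### API

Orientations are given as a unit quaternion [x, y, z, w].
In Python, from station import bot gives the robot as it stands.
- The arm moves only by the tool step_arm, never from a script. Its argument "motion" is a list of rows, each an object of numbers: "claw": the closure, from -1 (fully open) to 1 (shut), so that 0 is half open; "x", "y", "z": the shift along the world's x, y, z each as a share of 0.3 m, from -1 to 1; "rx", "ry", "rz": the turn, a rotation vector about the world's x, y, z each as a share of 1.5 rad, from -1 to 1. In form: [{"claw": .., "x": .., "y": .., "z": .., "rx": .., "ry": .., "rz": ..}, ...]. A call has 1 to 5 rows; each row is the pose to reach, as a shift and turn from the pose commanded when the call began; what a row does not reach only later rows make up. A row lasts 1/8 s, in which the tool goes at most 62.5 mm and 10.7 degrees, less where a joint would pass 70% of its speed; a pose out of reach is approached as far as the arm can. A call with a number of a shift or a turn outside -1 to 1 is refused whole. A call with a gripper value outside its range is refused whole. The fingers move at their own pace and stop on an object; the grip force is fixed at half the most. Time passes only in rows, so rows that repeat a pose let the fingers close. It gives the time, the measured TCP pose, the force and the opening at its end, in the units of the state.
- bot.read_state(): the state, without advancing time (a new reading comes with each control period).
- bot.grab_frame(name): name is "side" or "top"; returns a dict with "frame" (400x640x3 uint8, blue, green, red), "K" (3x3 intrinsics, pixels), "D" ([k1, k2, p1, p2, k3] as OpenCV has them; the pictures are not rectified), "R" (3x3) and "t" (3): a world point X has camera coordinates R X + t. Camera axes: x right, y down, z forward; pixel columns grow to the right and rows downward; lengths in m; the calibration is good to about 2 mm. A picture is of the moment at which its call begins. There is no depth.
- bot.finish_job(): hands the job in, once; it reports no verdict.
The state is a dict: "time_s": time; "joint_positions": joint angles; "joint_velocities": joint speeds; "effort": joint torques, N m; "tool_pos": TCP position; "eef_rot": TCP orientation; "force": force on the tool from outside, world axes, zero at the start; "wrist_torque": the same for the moment, N m; "grip_width": opening from 0.0 (shut) to 1.0 (fully open).
Only numpy, scipy, OpenCV 4.12 (cv2) and the standard library are available. Lean on these libraries where they do the work, as an engineer would, in place of code of your own. Each camera call takes 0.05 s, during which the arm holds its last target.

### The job

Set the L-shaped aluminium bracket foot-down in the recess of the steel checking fixture, its upright wall at the end away from the brass sprung stop, and press it down firmly until its foot is flush with the fixture's top, before it pushes the stop. Then slide it along the recess against the stop and gently press the stop about half way in (about 7 N; never hard to the end of its travel), and finish while holding it there steadily with the gripper so that I can do up the clamp. Leave the other things on the table where they are.

Things in the scene. Friction and masses are not known exactly. Their poses are not given: they have to be found in the camera images.
- bracket: L-shaped bare aluminium bracket, 0.15 to 0.23 kg, standing on its foot: 70 (x) x 44 (y) x 12 (z) mm, origin at the centre of its underside, z up. Upright wall 14 mm thick (x), 44 mm wide (y), on the -x end of the foot, its top 60 mm over the underside. The other end of the foot (the nose, x = +35 mm) goes against the stop. Grip the wall across its thickness or its width.
- wall_top (a point): centre of the top of the bracket's upright wall, at (-28, 0, 60) mm in the bracket's frame
- fixture: steel checking fixture, fixed: plate 176 (x) x 96 (y) x 20 (z) mm, origin at the centre of its underside, +x along the recess towards the stop. A dark block behind the stop (x 60 to 84 mm) is 46 mm high over the table; a small swing clamp turned aside has its post at (30, 37) mm and its arm from there along +x, 70 mm high over the table. Nothing else rises over the plate but the stop.
- recess_floor (a point): point on the floor of the recess, at (-27, 0, 8) mm in the fixture's frame: with the bracket's origin here the foot is 10 mm clear of the end wall and of the stop at rest. Recess 12 mm deep, 48 mm wide in y (2 mm spare on each side of the foot), from x = -72 to +56 mm with the stop standing in its +x part; lip chamfered 2 mm
- stop (a joint): travel in metres of the brass sprung stop along the fixture's +x: 0 at rest, 0.026 at the end of its travel (hard). It needs 2 N to start and 0.4 N more for each mm: about 7 N half way (13 mm). It springs back when let go.
- stop_face (a point): centre of the part of the stop's face (a brass pad 42 mm wide, 31 mm high, 10 mm thick) that the bracket's nose meets; at rest at (18, 0, 14.5) mm in the fixture's frame, moves along +x with the stop
- ubracket: bystander: small U-shaped aluminium bracket 60 x 30 x 43 mm, open upward; origin under its centre
- drilled: bystander: flat aluminium plate 110 x 75 x 12 mm with five holes; origin under its centre
- caliper: bystander: digital caliper lying flat, 240 mm long, jaws 75 mm, 14 mm high; origin under the middle of its beam
- calculator: bystander: pocket calculator 135 x 75 x 15 mm; origin under its centre
- pen: bystander: pen lying flat, 138 mm long along its x, 10 mm thick
- gauge: bystander: steel gauge block 35 x 30 x 20 mm; origin under its centre
- gaugebase: bystander: small dark gauge base 70 x 50 x 30 mm; origin under its centre
Mind the look-alikes: they are no part of the job. What is shaped like the bracket but blue or green is not meant.

How it is judged:
By the outcome, as a careful person would: the job done as asked, in the order asked, and still so for the second after the job is handed in, while the arm keeps its last pose, push and grip.
It also fails if it takes over 45 s, if anything falls off the work surface, if the arm or the gripper's body presses on something with over 40 N, if the wrist force passes 120 N, or if a joint passes its speed limit or range.

## Working session

There is one attempt and no reset: what is moved stays moved. The work goes in short steps, Python scripts to look and compute and a tool call to move; the robot and the scene stay as the last step left them, time stands still between calls to the robot, and variables do not carry over. Pictures are saved under pics/ and viewed, and the job is handed in when it is done.

Besides the shell and the picture viewer there is one more tool, called by a JSON object that holds its "name" and its "arguments". step_arm: Moves the arm, as the interface text tells. Its arguments: {"type":"object","properties":{"motion":{"type":"array"}},"required":["motion"]}

```bash
mkdir -p pics; ls
python3 - <<'E'
from station import bot
import cv2,pickle
s=bot.read_state();print(s)
for n in("top","side"):
    f=bot.grab_frame(n);cv2.imwrite(f"pics/{n}0.png",f["frame"]);pickle.dump(f,open(f"{n}0.pkl","wb"));print(n,f["K"],f["D"],f["R"],f["t"])
E
```

```text
pics
{'time_s': 0.0, 'joint_positions': array([-1.17297427e+00,  2.41386099e-01,  3.70746583e-03,  1.33519076e+00,
       -1.19386130e-05,  1.57078464e+00]), 'joint_velocities': array([ 0.00060004,  0.00043997,  0.00051829, -0.00152127, -0.00305974,
        0.00100607]), 'effort': array([ 1.61585020e-03, -3.72320151e+01,  2.52407974e+01,  1.69173680e-02,
       -4.18131833e-05,  4.90799167e-06]), 'tool_pos': array([ 0.19344465, -0.46034204,  0.21682001]), 'eef_rot': array([ 8.32892761e-01, -5.53433442e-01, -8.66618000e-04, -5.68690507e-04]), 'force': array([-0.19908213, -0.18821166, -0.45557426]), 'wrist_torque': array([-0.00395495,  0.05273782,  0.00945692]), 'grip_width': 1.0015921501620393}
top [[438.77492865   0.         320.70000947]
 [  0.         438.77492865 196.77738308]
 [  0.           0.           1.        ]] [-0.07856708  0.          0.          0.          0.        ] [[ 0.01431459 -0.99964898  0.02229378]
 [-0.99262777 -0.01689069 -0.1200201 ]
 [ 0.12035453 -0.02041139 -0.99252111]] [-0.09980345  0.58391701  1.22268818]
side [[364.47904809   0.         316.18070197]
 [  0.         364.47904809 199.31273541]
 [  0.           0.           1.        ]] [0.01691719 0.         0.         0.         0.        ] [[-0.78890361 -0.61410676  0.02244961]
 [-0.41361358  0.50361538 -0.75848227]
 [ 0.45448312 -0.60765486 -0.65130689]] [0.41864694 0.34750825 0.61969508]
```

View pics/top0.png

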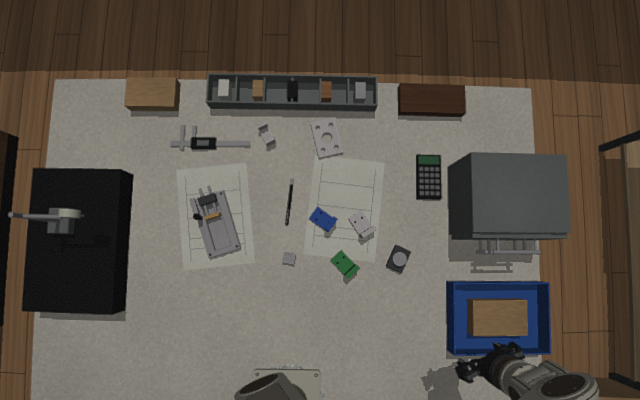

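View pics/side0.png

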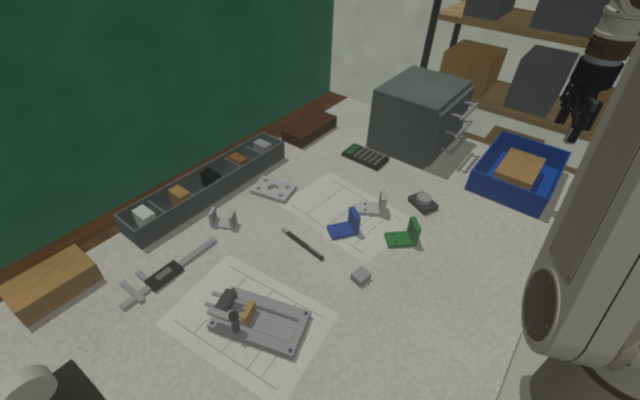

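Candidates in the top view: blue L (322,219), green L (344,264), grey aluminium L (361,225), U-bracket (266,136) and drilled plate (326,138). By the description it is the grey L at (361,225), which is also at (372,206) in the side view. The fixture is at (215,222) top. I'll check this in crops.

Run:
```python
import cv2,pickle,numpy as np
T=pickle.load(open("top0.pkl","rb"))["frame"];S=pickle.load(open("side0.pkl","rb"))["frame"]
c=lambda I,x,y,w,h,k:cv2.resize(I[y:y+h,x:x+w],None,fx=k,fy=k,interpolation=cv2.INTER_CUBIC)
a=c(T,335,195,50,50,8);b=c(S,345,180,50,50,8)
cv2.imwrite("pics/crop1.png",np.hstack([a,b]))
a=c(T,178,177,75,90,6);b=c(S,195,275,125,90,3.2);b=cv2.resize(b,None,fx=.85,fy=.85)
h=max(a.shape[0],b.shape[0]);p=lambda i:np.pad(i,((0,h-i.shape[0]),(0,0),(0,0)))
cv2.imwrite("pics/crop2.png",np.hstack([p(a),p(b)]))
```

```text
(no output)
```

View pics/crop1.png

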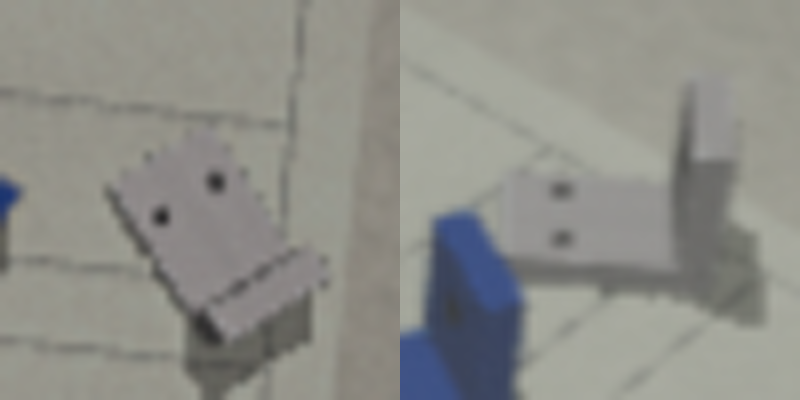

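View pics/crop2.png

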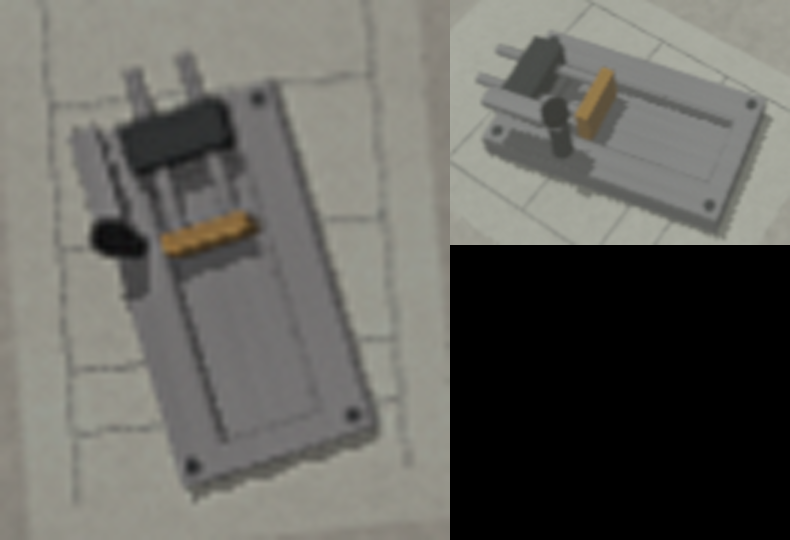

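```bash
cat > h.py <<'E'
import numpy as np,cv2,pickle
def ray(f,uv):
    p=cv2.undistortPoints(np.array([[uv]],float),f["K"],f["D"])[0,0]
    R,t=np.array(f["R"]),np.array(f["t"]).ravel()
    return -R.T@t, R.T@np.array([p[0],p[1],1.])
def onz(f,uv,z):
    o,d=ray(f,uv);return o+d*(z-o[2])/d[2]
def proj(f,X):
    r,_=cv2.Rodrigues(np.array(f["R"]));return cv2.projectPoints(np.array(X,float).reshape(-1,1,3),r,np.array(f["t"]).ravel(),f["K"],f["D"])[0][:,0]
def dark(f,uv,r=4):
    g=cv2.cvtColor(f["frame"],cv2.COLOR_BGR2GRAY).astype(float);u,v=map(int,np.round(uv))
    for _ in range(3):
        w=g[v-r:v+r+1,u-r:u+r+1];w=np.clip(np.median(w)-15-w,0,None)
        yy,xx=np.mgrid[v-r:v+r+1,u-r:u+r+1]
        c=np.array([(w*xx).sum(),(w*yy).sum()])/w.sum();u,v=map(int,np.round(c))
    return c
E
python3 - <<'E'
from h import *
T=pickle.load(open("top0.pkl","rb"));S=pickle.load(open("side0.pkl","rb"))
def src(x,y,k,ox,oy):return ((x+.5)/k-.5+ox,(y+.5)/k-.5+oy)
t=[dark(T,src(*p,6,178,177),3) for p in[(258,98),(352,413),(193,466)]]
k=3.2*.85
s=[dark(S,src(p[0]-450,p[1],k,195,275),3) for p in[(497,130),(752,103),(709,205)]]
for n,f,l in(("top",T,t),("side",S,s)):
    P=[onz(f,p,.02) for p in l];print(n,np.round(l,2).tolist(),np.round(P,4).tolist())
    for i,j in((0,1),(1,2),(0,2)):print(i,j,np.linalg.norm(P[i]-P[j]))
P=[onz(T,p,.02) for p in t]; c=(P[0]+P[2])/2; d=P[0]-P[1]; print("topfix c",c,"yaw",np.arctan2(d[1],d[0]))
Q=[onz(S,p,.02) for p in s]; c=(Q[0]+Q[1])/2; print("sidefix c",c)
d=Q[1]-Q[2];print(np.arctan2(-d[0],-(-d[1])) )
c=lambda I,x,y,w,h,k:cv2.resize(I[y:y+h,x:x+w],None,fx=k,fy=k,interpolation=cv2.INTER_CUBIC)
cv2.imwrite("pics/b1.png",np.hstack([c(T["frame"],345,208,32,36,12),c(S["frame"],356,186,34,36,12)]))
E
```

```text
top [[221.06, 193.07], [236.49, 245.72], [209.88, 254.53]] [[0.5933, 0.1988, 0.02], [0.442, 0.1484, 0.02], [0.4154, 0.224, 0.02]]
0 1 0.1595081852134299
1 2 0.08008375154377632
0 2 0.17964889412049365
side [[212.06, 322.67], [305.34, 312.93], [289.91, 350.09]] [[0.5691, 0.2751, 0.02], [0.4432, 0.1479, 0.02], [0.4173, 0.2237, 0.02]]
0 1 0.17897572452489793
1 2 0.08009603043866449
0 2 0.1602447250837669
topfix c [0.50435517 0.21141859 0.02      ] yaw 0.32152622323002633
sidefix c [0.5061128  0.21148714 0.02      ]
-2.8125456681862153
```

View pics/b1.png

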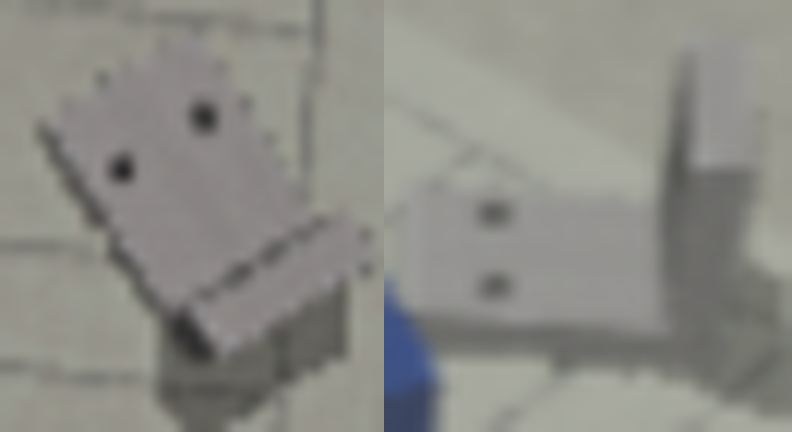

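Run:
```python
from h import *
T=pickle.load(open("top0.pkl","rb"));S=pickle.load(open("side0.pkl","rb"))
A=lambda x,y:((x+.5)/12-.5+345,(y+.5)/12-.5+208)
B=lambda x,y:((x-384+.5)/12-.5+356,(y+.5)/12-.5+186)
th=[dark(T,A(*p),2) for p in[(122,168),(204,117)]]; sh=[dark(S,B(*p),2) for p in[(494,285),(494,213)]]
for n,f,l in(("T",T,th),("S",S,sh)):
    P=[onz(f,p,.012) for p in l];d=P[1]-P[0];print(n,"holes",np.round(l,2).tolist(),np.round(P,4).tolist(),"mid",(P[0]+P[1])/2,np.linalg.norm(d),np.arctan2(d[1],d[0])+np.pi/2)
W=[onz(T,A(*p),.06) for p in[(183,300),(328,214),(372,258),(212,358)]]
print("walltop T",np.round(W,4).tolist(),np.mean(W,0))
N=[onz(T,A(*p),.012) for p in[(42,122),(188,33)]];print("nose T",np.round(N,4).tolist(),np.mean(N,0),np.linalg.norm(N[0]-N[1]))
W=[onz(S,B(*p),.06) for p in[(687,42),(752,42),(755,168),(694,168)]]
print("walltop S",np.round(W,4).tolist(),np.mean(W,0))
N=[onz(S,B(*p),.012) for p in[(410,322),(412,186)]];print("nose S",np.round(N,4).tolist(),np.mean(N,0),np.linalg.norm(N[0]-N[1]))
```

```text
T holes [[354.63, 221.59], [361.52, 217.29]] [[0.5173, -0.191, 0.012], [0.5301, -0.2111, 0.012]] mid [ 0.52368087 -0.20106654  0.012     ] 0.02383705889551852 0.5691543716327705
S holes [[364.74, 209.4], [364.69, 203.37]] [[0.5185, -0.1932, 0.012], [0.5315, -0.2137, 0.012]] mid [ 0.52499691 -0.20342798  0.012     ] 0.024336387832226337 0.5661441897896811
walltop T [[0.4837, -0.2009, 0.06], [0.5042, -0.2348, 0.06], [0.4941, -0.2452, 0.06], [0.4703, -0.2078, 0.06]] [ 0.4880631  -0.22216765  0.06      ]
nose T [[0.5283, -0.1717, 0.012], [0.5505, -0.2072, 0.012]] [ 0.53941377 -0.18943967  0.012     ] 0.04188256353661951
walltop S [[0.504, -0.2391, 0.06], [0.493, -0.2482, 0.06], [0.4714, -0.2114, 0.06], [0.4814, -0.2032, 0.06]] [ 0.48745803 -0.22545344  0.06      ]
nose S [[0.5266, -0.1715, 0.012], [0.551, -0.2101, 0.012]] [ 0.53879841 -0.19079751  0.012     ] 0.04566577827455263
```

Run:
```python
from h import *
T=pickle.load(open("top0.pkl","rb"));S=pickle.load(open("side0.pkl","rb"))
for n,lo,hi in(("blue",(100,120,40),(130,255,255)),("green",(45,120,30),(80,255,255))):
    m=cv2.inRange(cv2.cvtColor(T["frame"],cv2.COLOR_BGR2HSV),lo,hi);m[:,400:]=0;m[:, :300]=0;m[:200]=0
    y,x=np.nonzero(m);pp=cv2.convexHull(np.c_[x,y].astype(np.int32))[:,0]
    P=np.array([onz(T,p,.03)[:2] for p in pp]);print(n,len(x),P.min(0),P.max(0))
    u=np.array([np.cos(.562),np.sin(.562)]);v=np.array([-u[1],u[0]]);q=P-[.487,-.2237];print(" in jaw frame u",(q@u).min(),(q@u).max(),"v",(q@v).min(),(q@v).max())
```

```text
blue 333 [ 0.49078478 -0.13559983] [ 0.5563865  -0.06093367]
 in jaw frame u 0.06221515521887379 0.13499058780405299 v 0.05552708073555835 0.11925523448588173
green 336 [ 0.35851961 -0.19967223] [ 0.43161726 -0.12543578]
 in jaw frame u -0.08231657693773355 -0.008030516363723931 v 0.07363444896639061 0.12784990732616977
```

{"name": "step_arm", "arguments": {"motion": [{"claw":-1,"x":0.1,"y":0.19,"z":0,"rx":0,"ry":0,"rz":0.12},{"claw":-1,"x":0.2,"y":0.38,"z":0,"rx":0,"ry":0,"rz":0.24},{"claw":-1,"x":0.32,"y":0.56,"z":0,"rx":0,"ry":0,"rz":0.36},{"claw":-1,"x":0.48,"y":0.7,"z":0,"rx":0,"ry":0,"rz":0.48},{"claw":-1,"x":0.65,"y":0.79,"z":0,"rx":0,"ry":0,"rz":0.6}]}}

```text
time_s: 0.72
tool_pos: [0.3872, -0.2232, 0.2179]
eef_rot: [0.991, -0.133, 0.0, 0.0]
force: [0.9, -1.3, 0.5]
grip_width: 1.003
```

{"name": "step_arm", "arguments": {"motion": [{"claw":-1,"x":0.1,"y":0,"z":-0.08,"rx":0,"ry":0,"rz":0.12},{"claw":-1,"x":0.2,"y":0,"z":-0.16,"rx":0,"ry":0,"rz":0.24},{"claw":-1,"x":0.327,"y":0,"z":-0.24,"rx":0,"ry":0,"rz":0.36},{"claw":-1,"x":0.327,"y":0,"z":-0.32,"rx":0,"ry":0,"rz":0.48},{"claw":-1,"x":0.327,"y":0,"z":-0.36,"rx":0,"ry":0,"rz":0.557}]}}

```text
time_s: 1.35
tool_pos: [0.4839, -0.2242, 0.1072]
eef_rot: [0.96, 0.28, -0.002, -0.001]
force: [-0.3, -0.4, -0.4]
grip_width: 0.999
```

```bash
cat > look.py <<'E'
import sys
from station import bot
from h import *
tag=sys.argv[1];s=bot.read_state();q=s["eef_rot"]
print(round(s["time_s"],2),np.round(s["tool_pos"],4),"yaw",round(float(2*np.arctan2(q[1],q[0])),4),"force",np.round(s["force"],1),"w",round(s["grip_width"],3),"q6",s["joint_positions"][5])
F=[]
tx,tz=s["tool_pos"],.03
for n in("top","side"):
    f=bot.grab_frame(n);pickle.dump(f,open(f"{n}_{tag}.pkl","wb"))
    w=[100,66] if n=="side" else [70,70]
    X=s["tool_pos"].copy()
    u,v=proj(f,[X])[0].round().astype(int);x0=max(0,min(640-100,u-50));y0=max(0,min(400-100,v-50));print(n,"crop",x0,y0,"x4")
    F.append(cv2.resize(f["frame"][y0:y0+100,x0:x0+100],None,fx=4,fy=4,interpolation=cv2.INTER_CUBIC))
cv2.imwrite(f"pics/l_{tag}.png",np.hstack(F))
E
python3 look.py a
```

```text
1.35 [ 0.4839 -0.2242  0.1072] yaw 0.5674 force [-0.3 -0.4 -0.4] w 0.999 q6 0.5695415310480331
top crop 320 182 x4
side crop 337 130 x4
```

View pics/l_a.png

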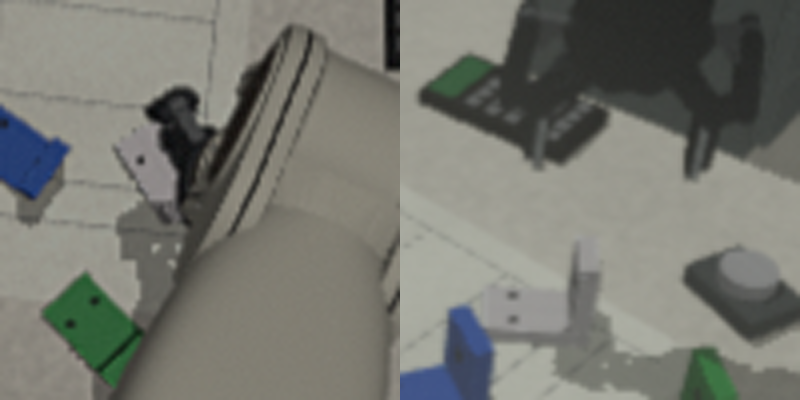

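{"name": "step_arm", "arguments": {"motion": [{"claw":-1,"x":0,"y":0,"z":-0.08,"rx":0,"ry":0,"rz":0},{"claw":-1,"x":0,"y":0,"z":-0.16,"rx":0,"ry":0,"rz":0},{"claw":-1,"x":0,"y":0,"z":-0.22,"rx":0,"ry":0,"rz":0},{"claw":-1,"x":0,"y":0,"z":-0.25,"rx":0,"ry":0,"rz":0},{"claw":-1,"x":0,"y":0,"z":-0.25,"rx":0,"ry":0,"rz":0}]}}

```text
time_s: 2.08
tool_pos: [0.4846, -0.225, 0.0346]
eef_rot: [0.961, 0.277, -0.0, -0.0]
force: [-0.6, 0.8, -0.7]
grip_width: 0.995
```

```bash
python3 look.py b
```

```text
2.08 [ 0.4846 -0.225   0.0346] yaw 0.5615 force [-0.6  0.8 -0.7] w 0.995 q6 0.5745115139777023
top crop 317 183 x4
side crop 333 152 x4
```

View pics/l_b.png

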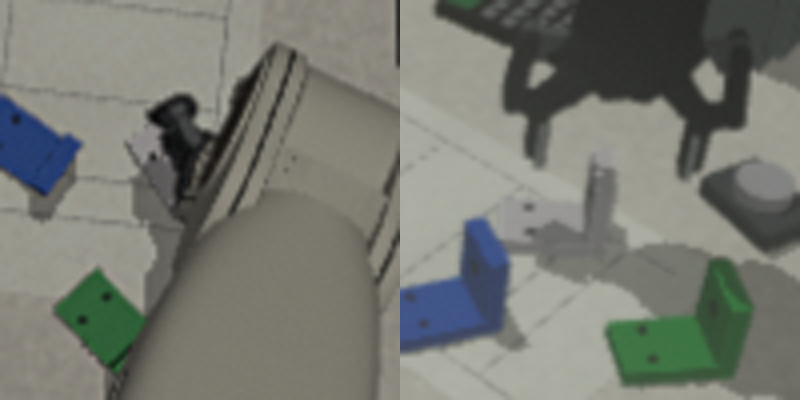

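Run:
```python
from h import *
S=pickle.load(open("side_b.pkl","rb"))
u=np.array([np.cos(.5615),np.sin(.5615),0]);v=np.array([-u[1],u[0],0]);c=np.array([.4846,-.225,.0346])
I=cv2.resize(S["frame"][150:230,340:440],None,fx=8,fy=8,interpolation=cv2.INTER_CUBIC)
I=cv2.convertScaleAbs(I,alpha=1.8,beta=10)
for z in(0,-.011,.002,.03):
  for a in(-.0425,0,.0425):
    p=(proj(S,[c+a*u+np.array([0,0,z])])[0]-[340,150]+.5)*8-.5
    cv2.drawMarker(I,tuple(int(i) for i in p),(0,0,255) if z==.002 else (0,255,255) if z==.03 else (255,0,255),0,10,1)
cv2.imwrite("pics/zb.png",I)
```

```text
(no output)
```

View pics/zb.png

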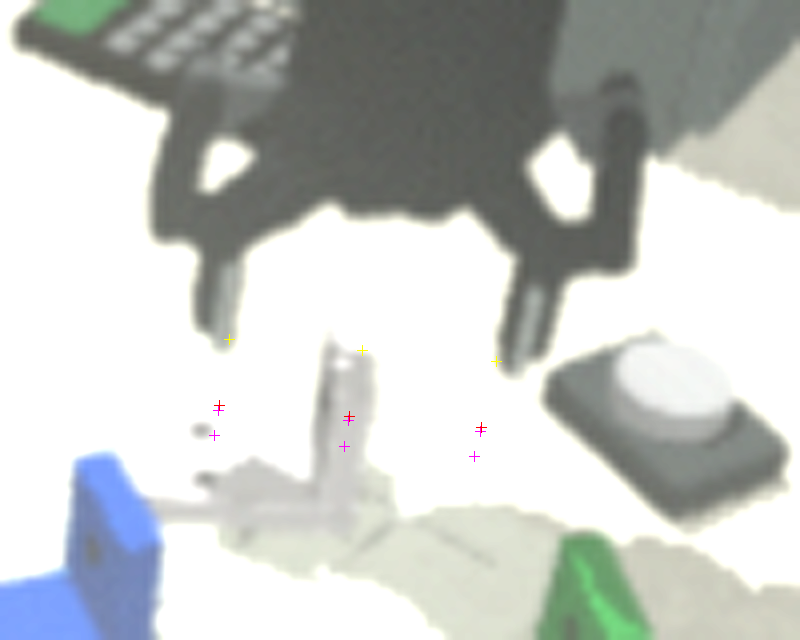

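Run:
```python
from h import *
T=pickle.load(open("top0.pkl","rb"));S=pickle.load(open("side0.pkl","rb"))
c=np.array([.1934,-.4603,.2168]);u=np.array([.3875,-.9218,0])
O=[]
for f,(x,y) in((T,(430,330)),(S,(540,70))):
    I=cv2.resize(f["frame"][y:y+70,x:x+(100 if f is T else 100)],None,fx=4,fy=4,interpolation=cv2.INTER_CUBIC);I=cv2.convertScaleAbs(I,alpha=1.8,beta=10)
    for z,col in((0,(255,0,255)),(.002,(0,0,255)),(.03,(0,255,255))):
      for a in(-.0425,0,.0425):
        p=(proj(f,[c+a*u+np.array([0,0,z])])[0]-[x,y]+.5)*4-.5
        cv2.drawMarker(I,tuple(int(i) for i in p),col,0,8,1)
    O.append(I)
cv2.imwrite("pics/z0.png",np.hstack(O))
```

```text
(no output)
```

View pics/z0.png

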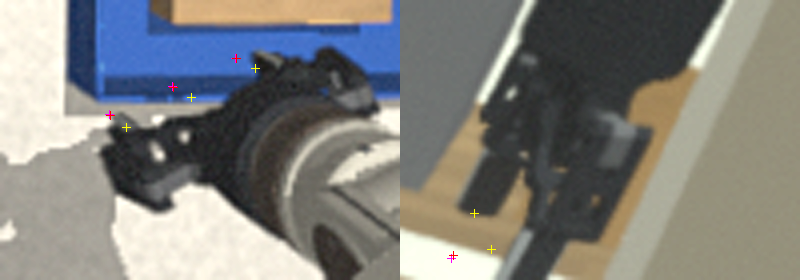

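{"name": "step_arm", "arguments": {"motion": [{"claw":0.2,"x":0,"y":0,"z":0,"rx":0,"ry":0,"rz":0},{"claw":0.2,"x":0,"y":0,"z":0,"rx":0,"ry":0,"rz":0},{"claw":0.2,"x":0,"y":0,"z":0,"rx":0,"ry":0,"rz":0},{"claw":0.2,"x":0,"y":0,"z":0,"rx":0,"ry":0,"rz":0},{"claw":0.2,"x":0,"y":0,"z":0,"rx":0,"ry":0,"rz":0}]}}

```text
time_s: 2.8
tool_pos: [0.4848, -0.2251, 0.0347]
eef_rot: [0.961, 0.278, -0.0, -0.0]
force: [-0.4, 0.4, 0.6]
grip_width: 0.396
```

```bash
python3 look.py c
cat > z.py <<'E'
import sys
from h import *
S=pickle.load(open(f"side_{sys.argv[1]}.pkl","rb"));x,y=int(sys.argv[2]),int(sys.argv[3])
I=cv2.resize(S["frame"][y:y+75,x:x+100],None,fx=8,fy=8,interpolation=cv2.INTER_CUBIC)
I=cv2.convertScaleAbs(I,alpha=1.4,beta=10)
cv2.imwrite(f"pics/z_{sys.argv[1]}.png",I)
E
python3 z.py c 340 150
```

```text
2.8 [ 0.4848 -0.2251  0.0347] yaw 0.5625 force [-0.4  0.4  0.6] w 0.396 q6 0.573682159846885
top crop 317 183 x4
side crop 333 152 x4
```

View pics/z_c.png

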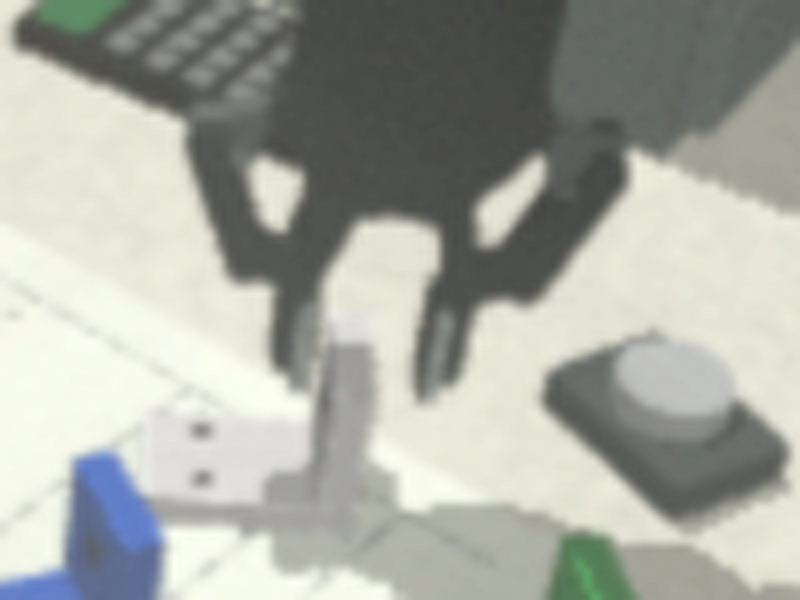

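Run:
```python
from h import *
from scipy.optimize import least_squares
S=pickle.load(open("side_c.pkl","rb"))
yaw=.5625;u=np.array([np.cos(yaw),np.sin(yaw),0]);v=np.array([-u[1],u[0],0]);c=np.array([.4848,-.2251,0])
A=lambda x,y:np.array([(x+.5)/8-.5+340,(y+.5)/8-.5+150])
for name,p in(("left(+u)",(300,390)),("right(-u)",(428,402))):
  for vv in(0,.011):
    o,d=ray(S,A(*p)); # intersect with vertical plane v=vv
    k=((c+v*vv-o)@v)/(d@v);X=o+k*d;print(name,vv,"u",(X-c)@u,"z",X[2])
S=pickle.load(open("side_b.pkl","rb"))
for name,p in(("left(+u)",(222,350)),("right(-u)",(515,375))):
  for vv in(0,.011):
    o,d=ray(S,A(*p));k=((c+v*vv-o)@v)/(d@v);X=o+k*d;print("open",name,vv,"u",(X-c)@u,"z",X[2])
# wall top centre in jaw frame
for p in((352,330),):
    X=onz(pickle.load(open("side_c.pkl","rb")),A(*p),.06);print("wall",X,(X-c)@u,(X-c)@v)
```

```text
left(+u) 0 u 0.017271718453873108 z 0.0459081280820508
left(+u) 0.011 u 0.018769534731101392 z 0.05507365348502835
right(-u) 0 u -0.0240654062486238 z 0.04520237155215434
right(-u) 0.011 u -0.02194839334531727 z 0.054378468615964404
open left(+u) 0 u 0.04411506743654299 z 0.06000632637510683
open left(+u) 0.011 u 0.04521079210139297 z 0.068960672193639
open right(-u) 0 u -0.04944385788470668 z 0.059348336245040434
open right(-u) 0.011 u -0.046946696344037364 z 0.0683125382224482
wall [ 0.49470201 -0.23732088  0.06      ] 0.001858926731359695 -0.015618711245775466
```

Run:
```python
from h import *
T=pickle.load(open("top0.pkl","rb"));S=pickle.load(open("side0.pkl","rb"))
a=cv2.resize(T["frame"][330:385,450:510],None,fx=7,fy=7,interpolation=cv2.INTER_CUBIC)
b=cv2.resize(S["frame"][90:145,550:605],None,fx=7,fy=7,interpolation=cv2.INTER_CUBIC)
cv2.imwrite("pics/st.png",cv2.convertScaleAbs(np.hstack([a,b]),alpha=2,beta=20))
```

```text
(no output)
```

View pics/st.png

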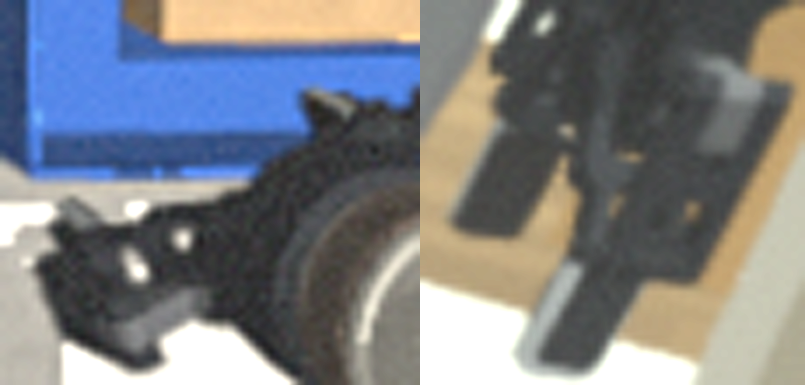

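Run:
```python
from h import *
T=pickle.load(open("top0.pkl","rb"));S=pickle.load(open("side0.pkl","rb"))
c=np.array([.1934,-.4603,.2168]);u=np.array([.3875,-.9218,0]);v=np.array([.9218,.3875,0])
A=lambda x,y:np.array([(x+.5)/7-.5+450,(y+.5)/7-.5+330]);B=lambda x,y:np.array([(x-420+.5)/7-.5+550,(y+.5)/7-.5+90])
for a,b in(((80,205),(530,363)),((68,197),(545,300)),((330,95),(455,222))):
    o1,d1=ray(T,A(*a));o2,d2=ray(S,B(*b))
    k=np.linalg.lstsq(np.c_[d1,-d2],o2-o1,rcond=None)[0];p,q=o1+k[0]*d1,o2+k[1]*d2
    m=(p+q)/2-c;print("gap",np.linalg.norm(p-q),"u",m@u,"v",m@v,"z",m[2])
```

```text
gap 0.0022760530463270096 u -0.040530622971931704 v 0.003976473834920545 z 0.02855124566315667
gap 0.006336656075861537 u -0.04926542591814724 v 0.01487878622843152 z 0.05387245806877544
gap 0.000839959491009807 u 0.053973626060158375 v 0.0043819446866470825 z 0.02793256765348165
```

{"name": "step_arm", "arguments": {"motion": [{"claw":0.2,"x":0,"y":0,"z":-0.02,"rx":0,"ry":0,"rz":0},{"claw":0.2,"x":0,"y":0,"z":-0.037,"rx":0,"ry":0,"rz":0},{"claw":0.2,"x":0,"y":0,"z":-0.037,"rx":0,"ry":0,"rz":0}]}}

```text
time_s: 3.28
tool_pos: [0.4842, -0.2248, 0.0228]
eef_rot: [0.961, 0.278, -0.001, -0.001]
force: [0.6, 0.2, -0.3]
grip_width: 0.398
```

```bash
python3 look.py d; python3 z.py d 340 150
```

```text
3.27 [ 0.4842 -0.2248  0.0228] yaw 0.5625 force [ 0.6  0.2 -0.3] w 0.398 q6 0.573667196670381
top crop 317 183 x4
side crop 333 156 x4
```

View pics/z_d.png

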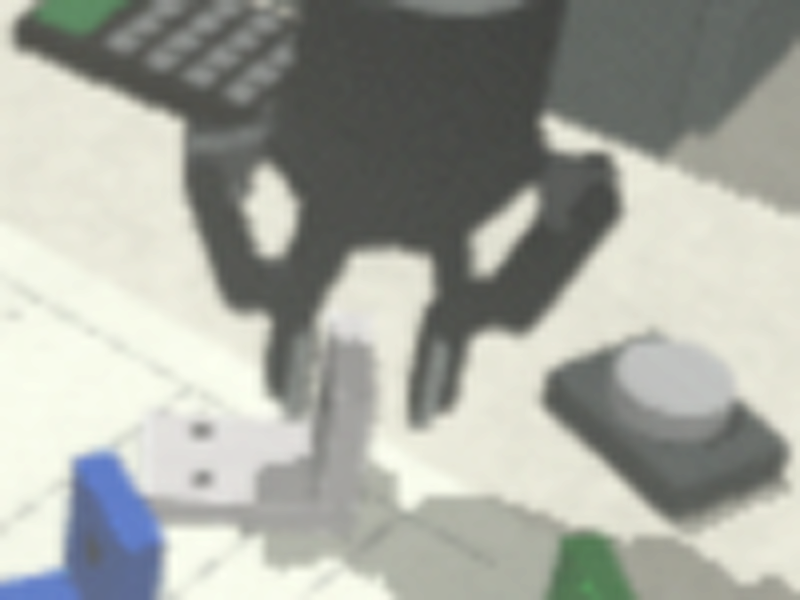

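{"name": "step_arm", "arguments": {"motion": [{"claw":0.2,"x":0.005,"y":0,"z":-0.02,"rx":0,"ry":0,"rz":0},{"claw":0.2,"x":0.005,"y":0,"z":-0.035,"rx":0,"ry":0,"rz":0},{"claw":0.2,"x":0.005,"y":0,"z":-0.035,"rx":0,"ry":0,"rz":0}]}}

```text
time_s: 3.75
tool_pos: [0.4858, -0.2248, 0.0125]
eef_rot: [0.961, 0.278, -0.0, -0.0]
force: [-0.6, 1.4, -0.7]
grip_width: 0.403
```

```bash
python3 look.py e; python3 z.py e 340 150
```

```text
3.75 [ 0.4858 -0.2248  0.0125] yaw 0.5625 force [-0.6  1.4 -0.7] w 0.403 q6 0.5748221348872182
top crop 316 183 x4
side crop 332 158 x4
```

View pics/z_e.png

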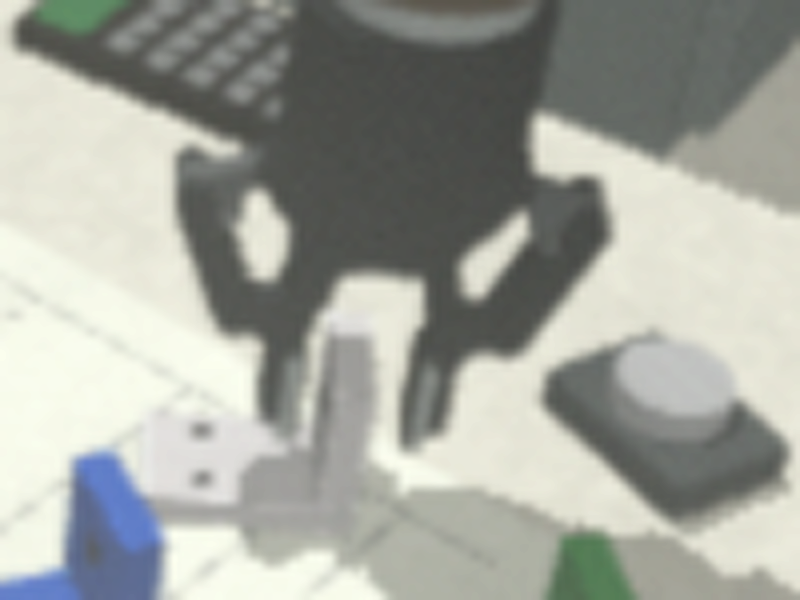

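{"name": "step_arm", "arguments": {"motion": [{"claw":0.2,"x":0,"y":0,"z":-0.015,"rx":0,"ry":0,"rz":0},{"claw":0.5,"x":0,"y":0,"z":-0.015,"rx":0,"ry":0,"rz":0},{"claw":1,"x":0,"y":0,"z":-0.015,"rx":0,"ry":0,"rz":0},{"claw":1,"x":0,"y":0,"z":-0.015,"rx":0,"ry":0,"rz":0},{"claw":1,"x":0,"y":0,"z":-0.015,"rx":0,"ry":0,"rz":0}]}}

```text
time_s: 4.47
tool_pos: [0.4862, -0.225, 0.0085]
eef_rot: [0.961, 0.278, -0.0, -0.0]
force: [-0.1, -0.5, -2.7]
grip_width: 0.155
```

```bash
python3 look.py f; python3 z.py f 340 150
```

```text
4.47 [ 0.4862 -0.225   0.0085] yaw 0.5625 force [-0.1 -0.5 -2.7] w 0.155 q6 0.5748431766777883
top crop 316 182 x4
side crop 331 159 x4
```

View pics/z_f.png

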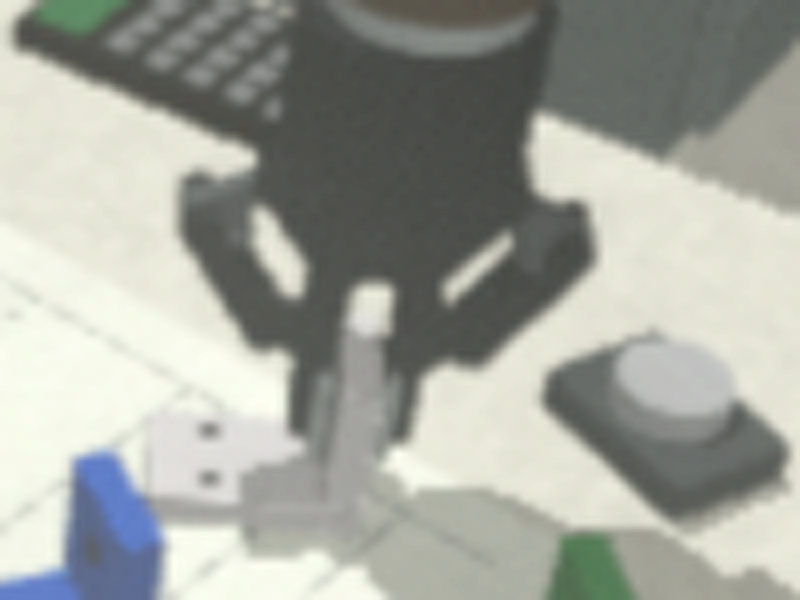

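{"name": "step_arm", "arguments": {"motion": [{"claw":1,"x":0,"y":0,"z":0.08,"rx":0,"ry":0,"rz":0},{"claw":1,"x":0,"y":0,"z":0.2,"rx":0,"ry":0,"rz":0},{"claw":1,"x":0,"y":0,"z":0.32,"rx":0,"ry":0,"rz":0},{"claw":1,"x":0,"y":0.08,"z":0.35,"rx":0,"ry":0,"rz":0},{"claw":1,"x":0,"y":0.2,"z":0.35,"rx":0,"ry":0,"rz":0}]}}

```text
time_s: 5.2
tool_pos: [0.487, -0.1655, 0.1148]
eef_rot: [0.961, 0.276, 0.001, 0.001]
force: [-0.4, 0.6, -2.2]
grip_width: 0.155
```

{"name": "step_arm", "arguments": {"motion": [{"claw":1,"x":-0.02,"y":0.18,"z":0,"rx":0,"ry":0,"rz":-0.04},{"claw":1,"x":-0.05,"y":0.36,"z":0,"rx":0,"ry":0,"rz":-0.08},{"claw":1,"x":-0.08,"y":0.54,"z":0,"rx":0,"ry":0,"rz":-0.12},{"claw":1,"x":-0.1,"y":0.72,"z":0,"rx":0,"ry":0,"rz":-0.158},{"claw":1,"x":-0.11,"y":0.9,"z":0,"rx":0,"ry":0,"rz":-0.158}]}}

```text
time_s: 5.82
tool_pos: [0.4524, 0.1064, 0.1136]
eef_rot: [0.987, 0.162, -0.0, 0.0]
force: [1.0, -0.7, -2.8]
grip_width: 0.153
```

{"name": "step_arm", "arguments": {"motion": [{"claw":1,"x":0,"y":0.15,"z":0,"rx":0,"ry":0,"rz":0},{"claw":1,"x":0,"y":0.25,"z":0,"rx":0,"ry":0,"rz":0},{"claw":1,"x":0,"y":0.296,"z":0,"rx":0,"ry":0,"rz":0},{"claw":1,"x":0,"y":0.296,"z":0,"rx":0,"ry":0,"rz":0}]}}

```text
time_s: 6.32
tool_pos: [0.453, 0.1938, 0.1134]
eef_rot: [0.987, 0.163, -0.0, 0.0]
force: [0.7, -1.0, -2.5]
grip_width: 0.158
```

```bash
python3 look.py g
```

```text
6.33 [0.453  0.1938 0.1134] yaw 0.3267 force [ 0.7 -1.  -2.5] w 0.158 q6 1.6486763385843834
top crop 164 191 x4
side crop 234 248 x4
```

View pics/l_g.png

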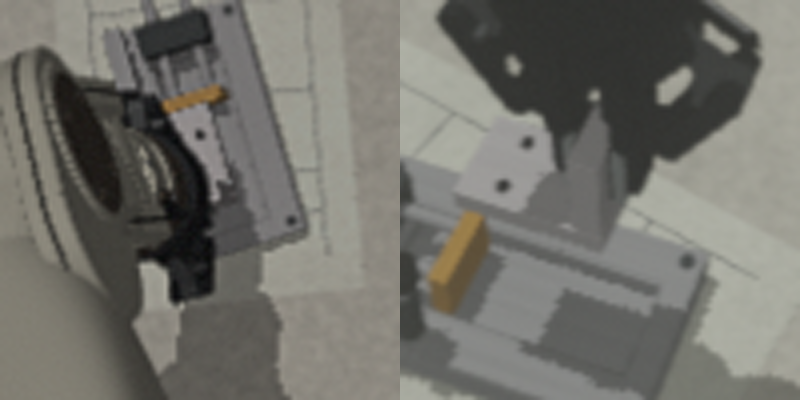

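```bash
cat > meas.py <<'E'
import sys
from h import *
from station import bot
tag=sys.argv[1];px=eval(sys.argv[2]) # top hole -y, side hole -y, side hole +y (full px)
T=pickle.load(open(f"top_{tag}.pkl","rb"));S=pickle.load(open(f"side_{tag}.pkl","rb"))
a=dark(T,px[0],2);b=dark(S,px[1],2);c=dark(S,px[2],2);print(a,b,c)
o1,d1=ray(T,a);o2,d2=ray(S,b);k=np.linalg.lstsq(np.c_[d1,-d2],o2-o1,rcond=None)[0];p,q=o1+k[0]*d1,o2+k[1]*d2
m=(p+q)/2;print("-y hole",m,"gap",np.linalg.norm(p-q))
c3=onz(S,c,m[2]);print("+y hole",c3,"dist",np.linalg.norm(c3-q*[1,1,0]-[0,0,m[2]]))
A=onz(S,b,m[2]);d=c3-A;print("yaw side",np.arctan2(d[1],d[0])-np.pi/2,"dist",np.linalg.norm(d))
mid=m+d/2;yaw=.326;C,s_=np.cos(yaw),np.sin(yaw);R=np.array([[C,-s_],[s_,C]])
org=mid[:2]-R@[.015,0];print("bracket origin",org,"in fixture",R.T@(org-[.5052,.2115]))
E
python3 meas.py g "[(164+50,191+33.7),(234+31.7,248+35.7),(234+25.5,248+46.5)]"
```

```text
[213.54225352 224.24295775] [265.4084507  283.20187793] [259.31111111 294.00740741]
-y hole [0.49697952 0.19473118 0.11965408] gap 3.337602621657015e-05
+y hole [0.4894366  0.21765667 0.11965408] dist 0.02412955985794841
yaw side 0.31855786828515886 dist 0.024131397351595554
bracket origin [0.47899061 0.20138599] in fixture [-0.02806804 -0.00118759]
```

```bash
python3 z.py g 240 262
```

```text
(no output)
```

View pics/z_g.png

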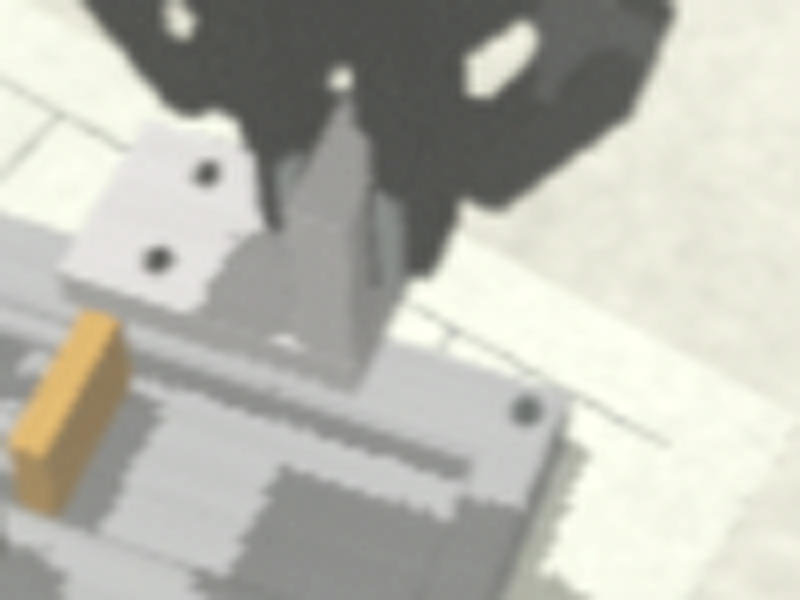

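```bash
cat > tilt.py <<'E'
import sys
from h import *
tag=sys.argv[1];S=pickle.load(open(f"side_{tag}.pkl","rb"));x0,y0=eval(sys.argv[2]);yy=float(sys.argv[3]);pts=eval(sys.argv[4]);yaw=.326
C,s=np.cos(yaw),np.sin(yaw);u=np.array([C,s,0]);v=np.array([-s,C,0]);c=np.array([.5052,.2115,0])
for p in pts:
    o,d=ray(S,((p[0]+.5)/8-.5+x0,(p[1]+.5)/8-.5+y0));k=((c+v*yy-o)@v)/(d@v);X=o+k*d;print(p,"fix x %.4f z %.4f"%((X-c)@u,X[2]))
E
python3 tilt.py g "(240,262)" .0208 "[(66,295),(357,388),(66,275),(345,96),(372,150),(290,222)]"
python3 tilt.py g "(240,262)" -.024 "[(130,340),(300,405),(468,472)]"
```

```text
(66, 295) fix x 0.0049 z 0.1112
(357, 388) fix x -0.0635 z 0.1120
(66, 275) fix x 0.0041 z 0.1190
(345, 96) fix x -0.0647 z 0.2111
(372, 150) fix x -0.0698 z 0.1968
(290, 222) fix x -0.0509 z 0.1646
(130, 340) fix x 0.0202 z 0.0222
(300, 405) fix x -0.0258 z 0.0181
(468, 472) fix x -0.0701 z 0.0130
```

{"name": "step_arm", "arguments": {"motion": [{"claw":1,"x":0,"y":0.003,"z":-0.08,"rx":0,"ry":0,"rz":0},{"claw":1,"x":0,"y":0.003,"z":-0.16,"rx":0,"ry":0,"rz":0},{"claw":1,"x":0,"y":0.003,"z":-0.22,"rx":0,"ry":0,"rz":0},{"claw":1,"x":0,"y":0.003,"z":-0.24,"rx":0,"ry":0,"rz":0},{"claw":1,"x":0,"y":0.003,"z":-0.24,"rx":0,"ry":0,"rz":0}]}}

```text
time_s: 7.05
tool_pos: [0.4533, 0.1937, 0.0416]
eef_rot: [0.987, 0.161, -0.0, 0.0]
force: [0.2, 0.1, -1.1]
grip_width: 0.155
```

```bash
python3 look.py h; python3 z.py h 225 280;python3 - <<'E'
from h import *
T=pickle.load(open("top_h.pkl","rb"));cv2.imwrite("pics/th.png",cv2.resize(T["frame"][190:265,180:255],None,fx=8,fy=8,interpolation=cv2.INTER_CUBIC))
E
```

```text
7.05 [0.4533 0.1937 0.0416] yaw 0.3241 force [ 0.2  0.1 -1.1] w 0.155 q6 1.6506662492535336
top crop 169 191 x4
side crop 236 271 x4
```

View pics/z_h.png

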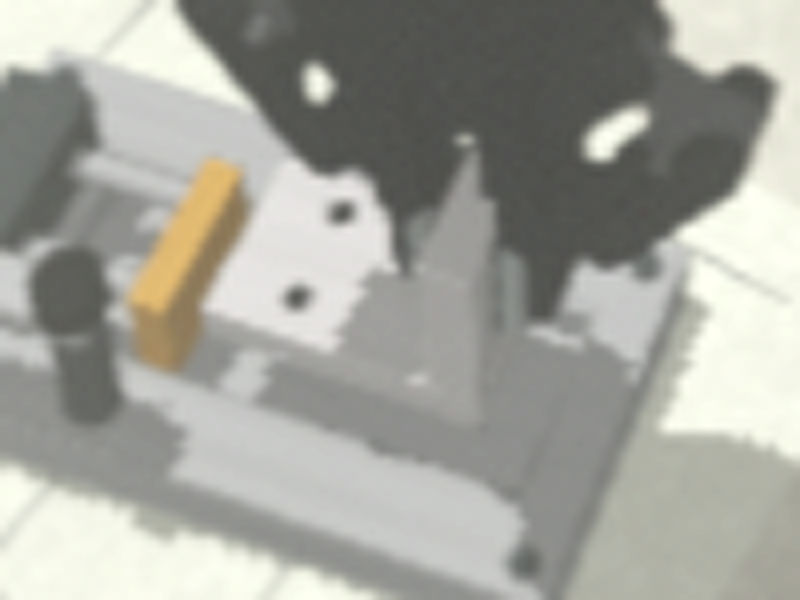

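View pics/th.png

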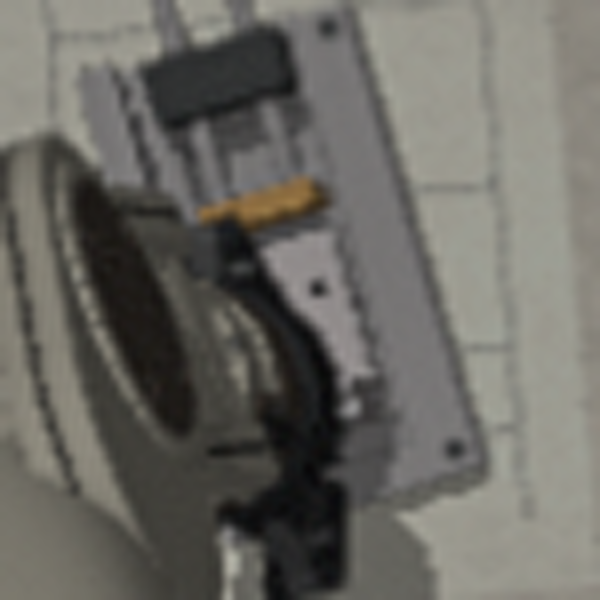

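```bash
python3 meas.py h "[(219.4,225.5),(225+42.3,280+25.8),(225+36.7,280+36.7)]"; python3 tilt.py h "(225,280)" .021 "[(480,428),(215,338),(212,315)]"
python3 - <<'E'
from h import *
# relative in-image check: fixture -y edge hole line vs bracket hole, top view
T=pickle.load(open("top_h.pkl","rb"))
A=lambda x,y:((x+.5)/8-.5+180,(y+.5)/8-.5+190)
h1=onz(T,dark(T,A(328,27),3),.02);h2=onz(T,dark(T,A(455,448),3),.02)
u=(h1-h2)/np.linalg.norm(h1-h2);v=np.array([-u[1],u[0],0]);c0=(h1+h2)/2
print("yaw",np.arctan2(u[1],u[0]),"len",np.linalg.norm(h1-h2),"centre",c0+.04*v)
for z in(.045,.048,.051):
    p=onz(T,dark(T,A(319,287),2),z);q=p-c0;print(z,"hole fix x",q@u,"y",q@v-.04)
for z in(.045,.048):
  for P in((345,240),(385,395)):
    q=onz(T,A(*P),z)-c0;print("edge",P,z,q@u,q@v-.04)
E
```

```text
[219.35046729 225.59345794] [267.22895623 306.14141414] [261.70992366 316.76717557]
-y hole [0.49797526 0.19475659 0.04685478] gap 0.001432587608926481
+y hole [0.49093157 0.21787191 0.04685478] dist 0.02395396935642983
yaw side 0.32544868050142783 dist 0.024019203440447567
bracket origin [0.47992542 0.20133194] in fixture [-0.02719978 -0.00153818]
(480, 428) fix x -0.0616 z 0.0367
(215, 338) fix x 0.0055 z 0.0362
(212, 315) fix x 0.0053 z 0.0462
yaw 0.3241923986288429 len 0.1601137309128265 centre [0.5046045  0.21157597 0.02      ]
0.045 hole fix x -0.01211896504910528 y -0.013715726826542273
0.048 hole fix x -0.012464700366872961 y -0.014261829294623742
0.051 hole fix x -0.012810435684640678 y -0.014807931762705139
edge (345, 240) 0.045 0.0014057989661003898 -0.027535486962625616
edge (385, 395) 0.045 -0.05528577017835656 -0.025594103908062216
edge (345, 240) 0.048 0.0010273648756115267 -0.028048177446938417
edge (385, 395) 0.048 -0.05552714126851675 -0.026111488067118237
```

{"name": "step_arm", "arguments": {"motion": [{"claw":1,"x":-0.002,"y":0.006,"z":0,"rx":0,"ry":0,"rz":0},{"claw":1,"x":-0.002,"y":0.006,"z":-0.025,"rx":0,"ry":0,"rz":0},{"claw":1,"x":-0.002,"y":0.006,"z":-0.05,"rx":0,"ry":0,"rz":0},{"claw":1,"x":-0.002,"y":0.006,"z":-0.05,"rx":0,"ry":0,"rz":0}]}}

```text
time_s: 7.65
tool_pos: [0.4517, 0.1961, 0.0256]
eef_rot: [0.987, 0.162, -0.001, 0.0]
force: [-0.0, -0.9, -2.5]
grip_width: 0.158
```

{"name": "step_arm", "arguments": {"motion": [{"claw":1,"x":0,"y":0,"z":-0.008,"rx":0,"ry":0,"rz":0},{"claw":1,"x":0,"y":0,"z":-0.015,"rx":0,"ry":0,"rz":0},{"claw":1,"x":0,"y":0,"z":-0.015,"rx":0,"ry":0,"rz":0}]}}

```text
time_s: 8.02
tool_pos: [0.4526, 0.1964, 0.022]
eef_rot: [0.987, 0.162, -0.0, 0.0]
force: [1.1, 0.1, -1.7]
grip_width: 0.154
```

```bash
python3 look.py i; python3 z.py i 225 280;python3 - <<'E'
from h import *
T=pickle.load(open("top_i.pkl","rb"));cv2.imwrite("pics/ti.png",cv2.resize(T["frame"][190:265,180:255],None,fx=8,fy=8,interpolation=cv2.INTER_CUBIC))
E
```

```text
8.03 [0.4526 0.1964 0.022 ] yaw 0.3255 force [ 1.1  0.1 -1.7] w 0.154 q6 1.6546835876405595
top crop 170 192 x4
side crop 235 277 x4
```

View pics/z_i.png

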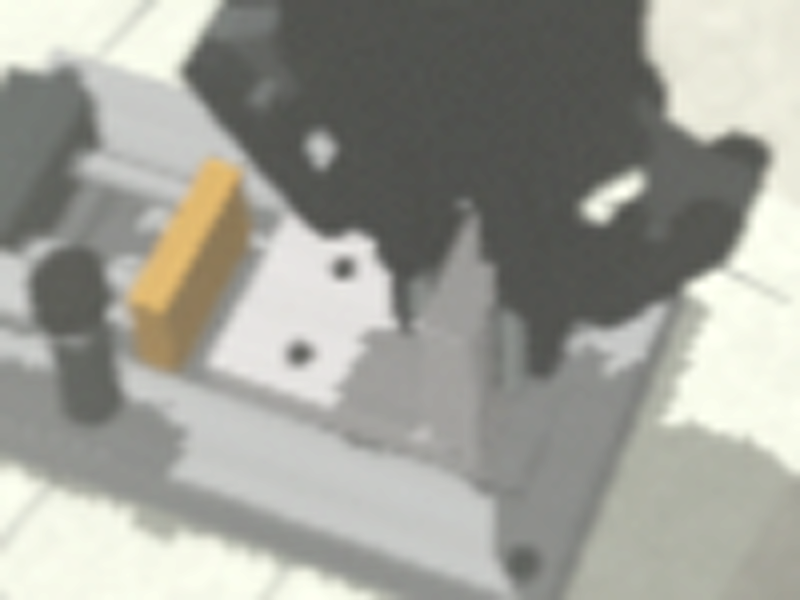

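View pics/ti.png

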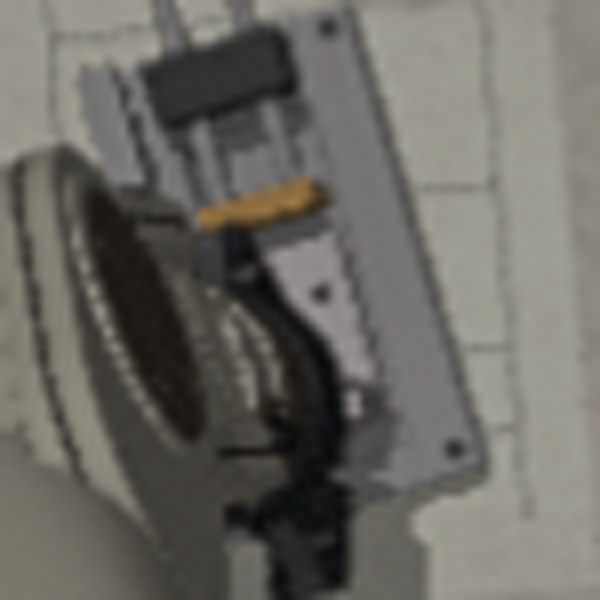

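{"name": "step_arm", "arguments": {"motion": [{"claw":1,"x":0,"y":0,"z":-0.007,"rx":0,"ry":0,"rz":0},{"claw":1,"x":0,"y":0,"z":-0.014,"rx":0,"ry":0,"rz":0},{"claw":1,"x":0,"y":0,"z":-0.014,"rx":0,"ry":0,"rz":0}]}}

```text
time_s: 8.5
tool_pos: [0.4525, 0.1963, 0.0177]
eef_rot: [0.987, 0.162, -0.0, 0.0]
force: [0.2, 0.0, -2.6]
grip_width: 0.156
```

{"name": "step_arm", "arguments": {"motion": [{"claw":1,"x":0,"y":0,"z":-0.005,"rx":0,"ry":0,"rz":0},{"claw":1,"x":0,"y":0,"z":-0.01,"rx":0,"ry":0,"rz":0},{"claw":1,"x":0,"y":0,"z":-0.01,"rx":0,"ry":0,"rz":0}]}}

```text
time_s: 8.88
tool_pos: [0.4528, 0.1965, 0.0164]
eef_rot: [0.987, 0.162, 0.0, -0.0]
force: [-3.2, -1.2, 8.9]
grip_width: 0.156
```

{"name": "step_arm", "arguments": {"motion": [{"claw":1,"x":0,"y":0,"z":-0.005,"rx":0,"ry":0,"rz":0},{"claw":1,"x":0,"y":0,"z":-0.01,"rx":0,"ry":0,"rz":0},{"claw":1,"x":0,"y":0,"z":-0.01,"rx":0,"ry":0,"rz":0}]}}

```text
time_s: 9.25
tool_pos: [0.4529, 0.1965, 0.0163]
eef_rot: [0.987, 0.162, 0.001, -0.0]
force: [-11.7, -4.8, 32.5]
grip_width: 0.154
```

```bash
python3 look.py j; python3 z.py j 225 280;python3 - <<'E'
from h import *
T=pickle.load(open("top_j.pkl","rb"));cv2.imwrite("pics/tj.png",cv2.resize(T["frame"][190:265,180:255],None,fx=8,fy=8,interpolation=cv2.INTER_CUBIC))
E
```

```text
9.25 [0.4529 0.1965 0.0163] yaw 0.3256 force [-11.7  -4.8  32.5] w 0.154 q6 1.654645353722579
top crop 170 192 x4
side crop 235 279 x4
```

View pics/z_j.png

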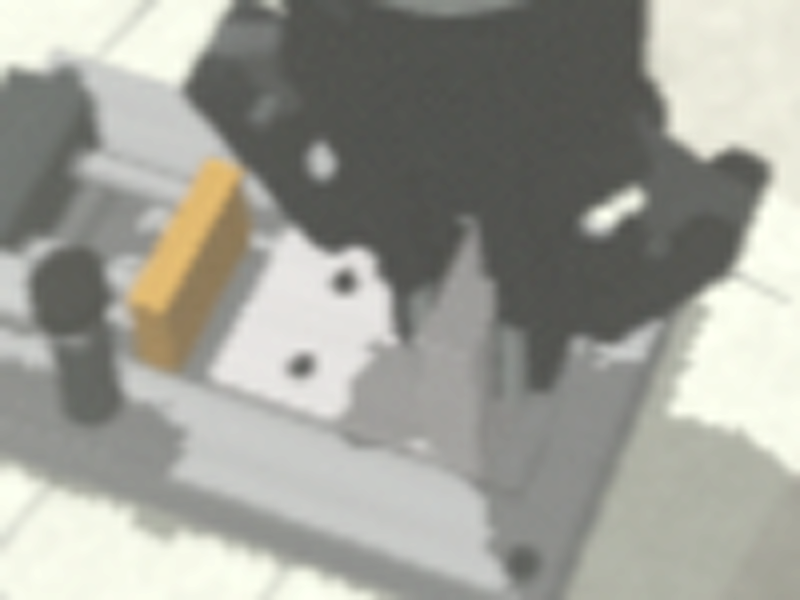

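View pics/tj.png

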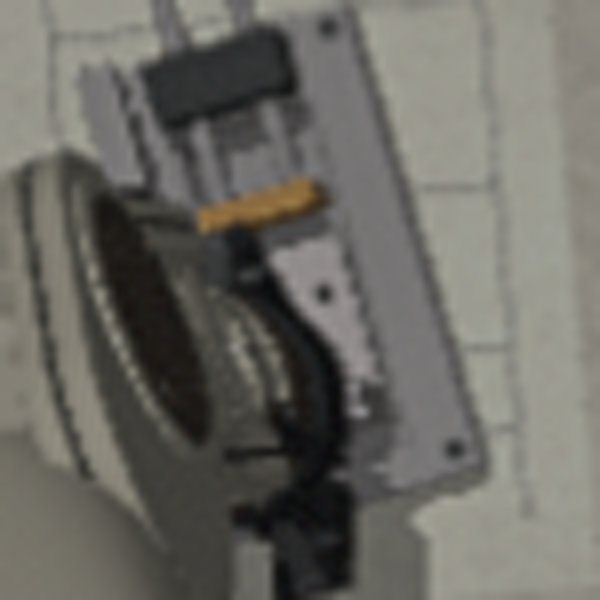

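```bash
python3 meas.py j "[(220.1,226.4),(225+42.5,280+34.8),(225+37.3,280+45.3)]"; python3 tilt.py j "(225,280)" .022 "[(478,488),(212,376),(330,416)]"
```

```text
[220.08016878 226.26160338] [267.59504132 314.82231405] [262.20987654 325.27983539]
-y hole [0.4970506  0.19761197 0.02158615] gap 0.0006076669202318746
+y hole [0.48987489 0.22024512 0.02158615] dist 0.023656284542523765
yaw side 0.3197934943728784 dist 0.023682097574164014
bracket origin [0.47911816 0.20404884] in fixture [-0.02709441  0.00129416]
(478, 488) fix x -0.0606 z 0.0109
(212, 376) fix x 0.0074 z 0.0201
(330, 416) fix x -0.0233 z 0.0205
```

Run:
```python
from h import *
T=pickle.load(open("top_j.pkl","rb"));S=pickle.load(open("side_j.pkl","rb"))
def tri(a,b):
    o1,d1=ray(T,a);o2,d2=ray(S,b);k=np.linalg.lstsq(np.c_[d1,-d2],o2-o1,rcond=None)[0];return (o1+k[0]*d1+o2+k[1]*d2)/2
print("fixture end holes",tri((236.49,245.72),(305.34,312.93)),tri((209.88,254.53),(289.91,350.09)))
print("bracket",tri((220.08,226.26),(267.6,314.82)))
```

```text
fixture end holes [0.4422677  0.14839591 0.02141453] [0.41604888 0.22397287 0.02174202]
bracket [0.4970497  0.19760771 0.02159149]
```

{"name": "step_arm", "arguments": {"motion": [{"claw":1,"x":0,"y":0,"z":0.007,"rx":0,"ry":0,"rz":0},{"claw":1,"x":0,"y":0,"z":0.013,"rx":0,"ry":0,"rz":0},{"claw":1,"x":0,"y":0,"z":0.013,"rx":0,"ry":0,"rz":0}]}}

```text
time_s: 9.72
tool_pos: [0.453, 0.1966, 0.0164]
eef_rot: [0.987, 0.162, 0.0, -0.0]
force: [-2.7, -0.6, 6.9]
grip_width: 0.155
```

{"name": "step_arm", "arguments": {"motion": [{"claw":1,"x":0.008,"y":0.002,"z":0.001,"rx":0,"ry":0,"rz":0},{"claw":1,"x":0.016,"y":0.004,"z":0.002,"rx":0,"ry":0,"rz":0},{"claw":1,"x":0.025,"y":0.0065,"z":0.002,"rx":0,"ry":0,"rz":0},{"claw":1,"x":0.025,"y":0.0065,"z":0.002,"rx":0,"ry":0,"rz":0}]}}

```text
time_s: 10.22
tool_pos: [0.4596, 0.1983, 0.0164]
eef_rot: [0.987, 0.162, -0.001, -0.0]
force: [-3.9, -1.4, 5.4]
grip_width: 0.159
```

{"name": "step_arm", "arguments": {"motion": [{"claw":1,"x":0.006,"y":0.002,"z":0,"rx":0,"ry":0,"rz":0},{"claw":1,"x":0.012,"y":0.004,"z":0,"rx":0,"ry":0,"rz":0},{"claw":1,"x":0.016,"y":0.0053,"z":0,"rx":0,"ry":0,"rz":0},{"claw":1,"x":0.016,"y":0.0053,"z":0,"rx":0,"ry":0,"rz":0}]}}

```text
time_s: 10.72
tool_pos: [0.4627, 0.1992, 0.0166]
eef_rot: [0.987, 0.162, -0.002, 0.0]
force: [-6.5, -0.9, 7.5]
grip_width: 0.157
```

```bash
python3 look.py k; python3 z.py k 225 280
```

```text
10.72 [0.4627 0.1992 0.0166] yaw 0.3257 force [-6.5 -0.9  7.5] w 0.157 q6 1.6514078912975638
top crop 169 188 x4
side crop 230 277 x4
```

View pics/z_k.png

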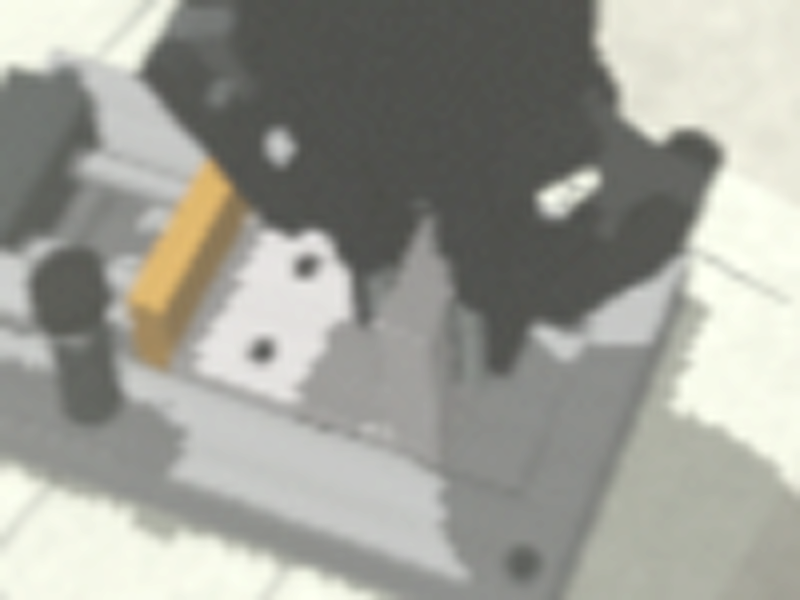

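{"name": "step_arm", "arguments": {"motion": [{"claw":1,"x":0.007,"y":0.0024,"z":0,"rx":0,"ry":0,"rz":0},{"claw":1,"x":0.014,"y":0.0047,"z":0,"rx":0,"ry":0,"rz":0},{"claw":1,"x":0.02,"y":0.0067,"z":0,"rx":0,"ry":0,"rz":0},{"claw":1,"x":0.025,"y":0.0085,"z":0,"rx":0,"ry":0,"rz":0},{"claw":1,"x":0.025,"y":0.0085,"z":0,"rx":0,"ry":0,"rz":0}]}}

```text
time_s: 11.45
tool_pos: [0.4657, 0.2002, 0.0168]
eef_rot: [0.987, 0.162, -0.006, 0.001]
force: [-20.5, -6.1, 23.6]
grip_width: 0.152
```

```bash
python3 look.py l; python3 z.py l 225 280
```

```text
11.45 [0.4657 0.2002 0.0168] yaw 0.326 force [-20.5  -6.1  23.6] w 0.152 q6 1.6501279734694956
top crop 169 187 x4
side crop 229 276 x4
```

View pics/z_l.png

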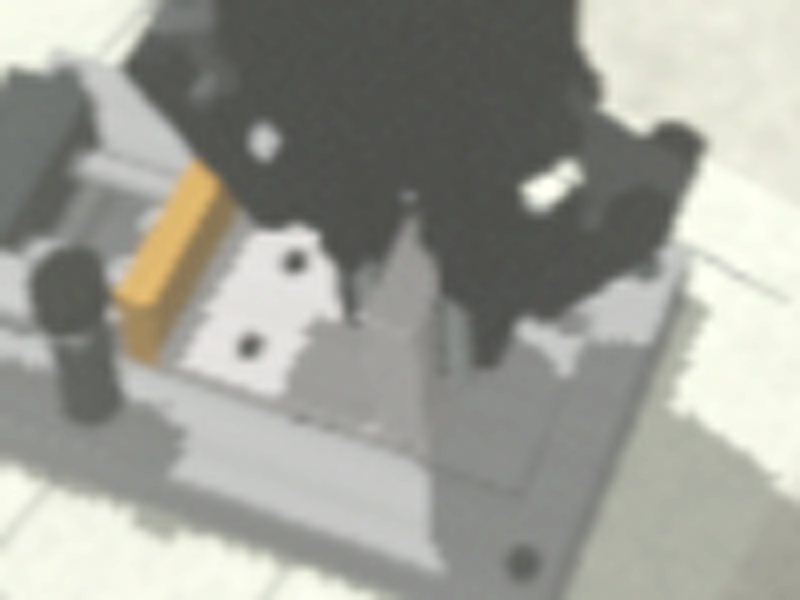

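{"name": "step_arm", "arguments": {"motion": [{"claw":1,"x":0,"y":0,"z":0.004,"rx":0,"ry":0,"rz":0},{"claw":1,"x":0,"y":0,"z":0.008,"rx":0,"ry":0,"rz":0},{"claw":1,"x":0,"y":0,"z":0.008,"rx":0,"ry":0,"rz":0}]}}

```text
time_s: 11.92
tool_pos: [0.4685, 0.2011, 0.017]
eef_rot: [0.987, 0.162, -0.004, 0.001]
force: [-7.0, -2.3, 1.6]
grip_width: 0.157
```

```bash
cat > st.py <<'E'
from station import bot
import numpy as np
from scipy.spatial.transform import Rotation as R
s=bot.read_state();C,S=np.cos(.326),np.sin(.326);u=np.array([C,S,0]);v=np.array([-S,C,0])
z=R.from_quat(s["eef_rot"]).apply([0,0,1]);d=s["tool_pos"]-[.453,.1966,.0164]
print(s["time_s"],"travel u %.4f v %.4f z %.4f"%(d@u,d@v,d[2]),"Fu %.1f Fv %.1f Fz %.1f"%(s["force"]@u,s["force"]@v,s["force"][2]),"toolz·u %.4f ·v %.4f"%(z@u,z@v),"w",s["grip_width"],"torque",s["wrist_torque"])
E
python3 st.py
```

```text
11.925 travel u 0.0161 v -0.0007 z 0.0006 Fu -7.4 Fv 0.1 Fz 1.6 toolz·u -0.0084 ·v -0.0000 w 0.15675903023213789 torque [-0.44077813  1.46505161  0.03376809]
```

{"name": "step_arm", "arguments": {"motion": [{"claw":1,"x":0.004,"y":0.0014,"z":0.001,"rx":0.003,"ry":-0.009,"rz":0},{"claw":1,"x":0.008,"y":0.0028,"z":0.001,"rx":0.003,"ry":-0.009,"rz":0},{"claw":1,"x":0.0125,"y":0.0042,"z":0.001,"rx":0.003,"ry":-0.009,"rz":0},{"claw":1,"x":0.0125,"y":0.0042,"z":0.001,"rx":0.003,"ry":-0.009,"rz":0}]}}

```text
time_s: 12.42
tool_pos: [0.4721, 0.2023, 0.0166]
eef_rot: [0.987, 0.162, 0.002, -0.0]
force: [-5.6, -1.4, -2.2]
grip_width: 0.158
```

```bash
python3 st.py
```

```text
12.425 travel u 0.0199 v -0.0007 z 0.0002 Fu -5.7 Fv 0.4 Fz -2.2 toolz·u 0.0049 ·v -0.0002 w 0.1579554809907781 torque [-0.37200915  1.4116859   0.12697305]
```

{"name": "step_arm", "arguments": {"motion": [{"claw":1,"x":0.004,"y":0.0014,"z":-0.001,"rx":-0.001,"ry":0.0025,"rz":0},{"claw":1,"x":0.0075,"y":0.0025,"z":-0.002,"rx":-0.001,"ry":0.0025,"rz":0},{"claw":1,"x":0.0105,"y":0.0035,"z":-0.003,"rx":-0.001,"ry":0.0025,"rz":0},{"claw":1,"x":0.0105,"y":0.0035,"z":-0.003,"rx":-0.001,"ry":0.0025,"rz":0},{"claw":1,"x":0.0105,"y":0.0035,"z":-0.003,"rx":-0.001,"ry":0.0025,"rz":0}]}}

```text
time_s: 13.05
tool_pos: [0.4756, 0.2035, 0.0164]
eef_rot: [0.987, 0.162, 0.001, 0.0]
force: [-7.1, -2.0, 2.2]
grip_width: 0.162
```

```bash
python3 st.py; python3 look.py m; python3 z.py m 215 280;python3 - <<'E'
from h import *
T=pickle.load(open("top_m.pkl","rb"));cv2.imwrite("pics/tm.png",cv2.resize(T["frame"][190:265,180:255],None,fx=8,fy=8,interpolation=cv2.INTER_CUBIC))
E
```

```text
13.05 travel u 0.0236 v -0.0007 z 0.0000 Fu -7.3 Fv 0.4 Fz 2.2 toolz·u 0.0020 ·v -0.0004 w 0.16244259010939183 torque [-0.3455092   1.41392147  0.02696475]
13.05 [0.4756 0.2035 0.0164] yaw 0.3259 force [-7.1 -2.   2.2] w 0.162 q6 1.649541246452421
top crop 168 184 x4
side crop 224 275 x4
```

View pics/z_m.png

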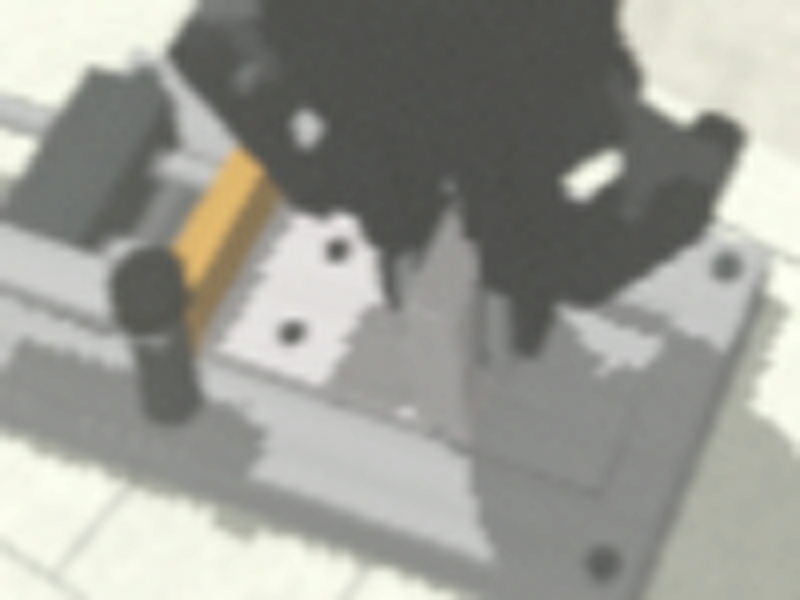

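View pics/tm.png

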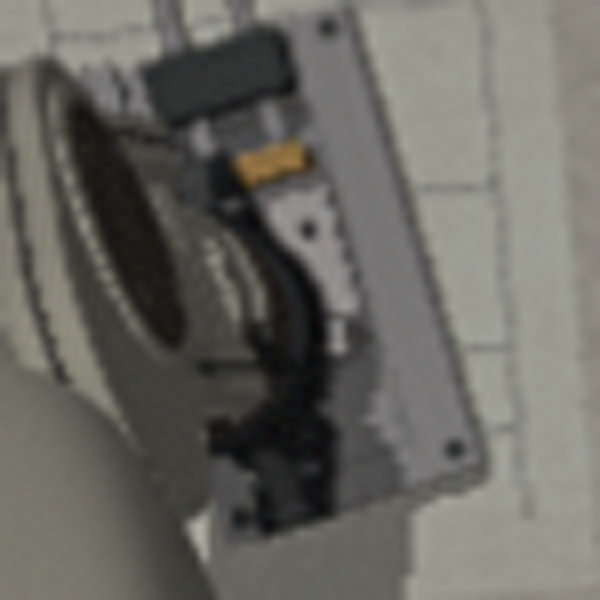

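```bash
python3 - <<'E'
from h import *
C,s=np.cos(.326),np.sin(.326)
for n,z in(("top",.035),("side",.035)):
  R=[]
  for t in("h","j","k","l","m"):
    f=pickle.load(open(f"{n}_{t}.pkl","rb"));H=cv2.cvtColor(f["frame"],cv2.COLOR_BGR2HSV)
    m=cv2.inRange(H,(8,110,60),(28,255,255));x0,y0,x1,y1=(195,195,230,225) if n=="top" else(225,290,265,335)
    mm=np.zeros_like(m);mm[y0:y1,x0:x1]=m[y0:y1,x0:x1];yy,xx=np.nonzero(mm)
    P=np.array([onz(f,(a,b),z)[:2] for a,b in zip(xx,yy)])-[.5052,.2115];U=P@[C,s];V=P@[-s,C]
    k=(V>-.021)&(V<-.006) if n=="top" else (V>-.03)&(V<.03);R.append((t,len(xx),round(U[k].mean()*1e3,1),round(np.percentile(U[k],5)*1e3,1),round(np.percentile(U[k],95)*1e3,1)))
  print(n,R)
E
python3 meas.py m "[(218.4,218.6),(215+42.1,280+31),(215+36.4,280+41.4)]"
```

```text
top [('h', 47, np.float64(21.6), np.float64(17.5), np.float64(26.0)), ('j', 51, np.float64(21.6), np.float64(17.5), np.float64(26.0)), ('k', 32, np.float64(22.3), np.float64(17.8), np.float64(26.9)), ('l', 31, np.float64(25.5), np.float64(21.2), np.float64(30.4)), ('m', 34, np.float64(35.4), np.float64(30.5), np.float64(39.7))]
side [('h', 103, np.float64(23.7), np.float64(19.4), np.float64(28.4)), ('j', 105, np.float64(23.7), np.float64(19.2), np.float64(28.4)), ('k', 105, np.float64(23.9), np.float64(19.4), np.float64(28.6)), ('l', 105, np.float64(27.1), np.float64(22.5), np.float64(32.0)), ('m', 82, np.float64(37.8), np.float64(33.1), np.float64(42.5))]
[217.71369295 218.78838174] [256.71296296 310.79166667] [251.01574803 321.13779528]
-y hole [0.51857556 0.20509619 0.02353013] gap 0.0012232556919182698
+y hole [0.511708   0.22804619 0.02353013] dist 0.02376098132364181
yaw side 0.31630338855883666 dist 0.02381941965332628
bracket origin [0.50066101 0.21161124] in fixture [-0.0042643   0.00155902]
```

Run:
```python
from h import *
C,s=np.cos(.326),np.sin(.326);u=np.array([C,s,0]);v=np.array([-s,C,0])
Tj,Sj,Tm,Sm=[pickle.load(open(f"{n}_{t}.pkl","rb")) for t in"jm" for n in("top","side")]
d=.0236*u-.0007*v
for nm,fj,fm,a,b in(("T-",Tj,Tm,(220.1,226.4),(218.4,218.6)),("S-",Sj,Sm,(267.5,314.8),(257.1,311)),("S+",Sj,Sm,(262.3,325.3),(251.4,321.4))):
    for r in(2,3):
        pa,pb=dark(fj,a,r),dark(fm,b,r)
        X=onz(fj,pa,.02)+d
        print(nm,r,pa,pb,"pred",proj(fm,[X])[0],"pred+1mm z",proj(fm,[X+[0,0,.001]])[0])
```

```text
T- 2 [220.08016878 226.26160338] [217.71369295 218.78838174] pred [218.01142051 218.39789542] pred+1mm z [217.93886404 218.37319956]
T- 3 [217.43193998 229.36120043] [215.23333333 222.06666667] pred [215.36558021 221.48618522] pred+1mm z [215.29091479 221.46388569]
S- 2 [267.59504132 314.82231405] [256.71296296 310.79166667] pred [256.80918464 310.87195315] pred+1mm z [256.76722613 310.58678987]
S- 3 [267.70126582 314.73924051] [260.64218009 307.6943128 ] pred [256.91669908 310.79034988] pred+1mm z [256.87484537 310.50517128]
S+ 2 [262.20987654 325.27983539] [251.01574803 321.13779528] pred [251.20343291 321.14223439] pred+1mm z [251.15531585 320.85939073]
S+ 3 [262.27832512 325.26600985] [251.02790698 321.09534884] pred [251.27170591 321.12865794] pred+1mm z [251.22365346 320.8458122 ]
```

{"name": "step_arm", "arguments": {"motion": [{"claw":1,"x":-0.001,"y":0,"z":0,"rx":0,"ry":0,"rz":0},{"claw":1,"x":-0.001,"y":0,"z":0,"rx":0,"ry":0,"rz":0},{"claw":1,"x":-0.001,"y":0,"z":0,"rx":0,"ry":0,"rz":0},{"claw":1,"x":-0.001,"y":0,"z":0,"rx":0,"ry":0,"rz":0}]}}

```text
time_s: 13.65
tool_pos: [0.4754, 0.2034, 0.0165]
eef_rot: [0.987, 0.162, 0.001, 0.0]
force: [-6.8, -2.1, 1.5]
grip_width: 0.157
```

```bash
python3 st.py; python3 look.py n
python3 - <<'E'
import cv2,numpy as np
from station import bot
from h import *
a=pickle.load(open("top_n.pkl","rb"))["frame"];cv2.imwrite("pics/tn.png",a)
E
```

```text
13.65 travel u 0.0234 v -0.0007 z 0.0001 Fu -7.2 Fv 0.2 Fz 1.5 toolz·u 0.0021 ·v -0.0005 w 0.15737636785415285 torque [-0.4567367   1.44204691 -0.00710389]
13.65 [0.4754 0.2034 0.0165] yaw 0.3257 force [-6.8 -2.1  1.5] w 0.157 q6 1.6498186026995345
top crop 168 184 x4
side crop 224 275 x4
```

View pics/tn.png

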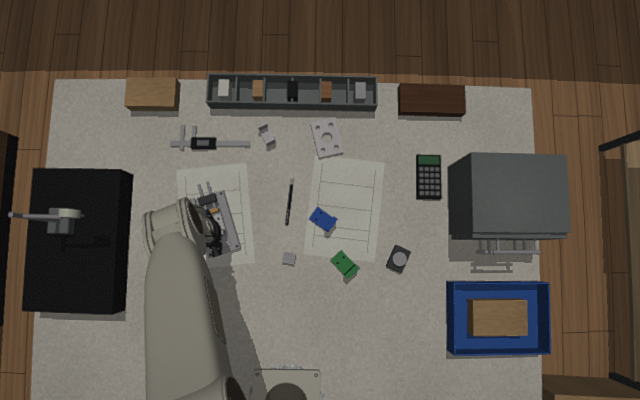

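The top view shows the bystanders where they were: blue L (322,219), green L (344,264), gauge (289,258), pen (290,200). The bracket is held steadily in the fixture at (215,222).

```bash
python3 -c "
from station import bot
print(bot.finish_job())"
```

```text
the job is handed in; nothing more can be done
None
```

The bracket is seated in the recess and held against the stop with the stop about half way in. I handed the job in at about 13.7 s of the 45 s allowed.

- **Grip:** I gripped the grey aluminium bracket across its wall thickness. I lowered it into the recess with the wall away from the stop.
- **Press:** I pressed it down with about 33 N (wrist reading) before it touched the stop. At that point a hole in the foot's top measured the same height as the fixture's top (21.6 mm against 21.4–21.7 mm by two views).
- **Slide:** On the way to the stop the foot jammed briefly, with about 21 N sideways and 24 N vertical at the wrist. I eased the downward force, corrected a tilt of about 0.5°, and carried on.
- **Stop:** The last readings before hand-in put the stop 13–14 mm in (half is 13), with about 7 N along the recess. That force was steady over the last half second.
- **Still flush:** The tool height was within 0.1 mm of its seated value, and the side view agreed within about 0.3 mm.
- **Other things on the table:** They look unmoved in the last top view.

**Checks that disagreed:**
- With the gripper open, the cameras placed the fingertips about 26 mm higher than the description gives. I set the grasp height from the pictures and a cautious descent.
- One late two-view height of the foot read about 2 mm high. It was a noisy match, and neither the side view nor the tool height supported it.

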